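# Swipe the brew strength up to full and hold

## Robot

A 6-joint arm with a two-finger parallel gripper is mounted at the origin on the work surface. World frame = base frame: x ahead of the robot, y to its left, z up, the work surface at z = 0. Lengths are in m, angles in rad, forces in N, time in s.
With the tool pointing down it reaches from about 0.35 to 0.85 m from the base axis. Payload 8.1 kg.
Tool frame: the origin (TCP) lies midway between the tips of the shut fingers; the grasp point (between the pads) lies 19 mm behind it (robot.tcp_to_grasp is the distance from the TCP to the grasp point, in m); z points along the fingers, y is the direction in which the jaws open and shut (so a half turn about z gives the same grasp; the last joint's range is limited). The gripper opens to 93 mm and grips with 3 to 60 N. Pads are 15 mm wide; open, the fingers measure 128 mm over their backs; the gripper's body (75 mm by 188 mm) begins 65 mm behind the grasp point.
Start: joints at [-1.225, 0.13, 1.488, -0, 1.523, -0.085], TCP at [0.251, -0.545, 0.193] pointing down, gripper open.
Joint ranges: [-2.96, 2.96], [-0.89, 2.26], [0.02, 2.5], [-1.34, 4.48], [0, 2.73], [-2.66, 2.66]. Speed limits (rad/s): [2.39, 2.39, 2.79, 3.14, 3.14, 3.14].

## Interface

Orientations are given as a rotation vector (axis times angle).
In Python, from plant import robot gives the robot as it stands.
- The arm moves only by the tool send_rows, never from a script. Its argument "series" is a list of rows, each an object of numbers: "wx", "wy", "wz": the turn, a rotation vector about the world's x, y, z in rad; "dx", "dy", "dz": the shift along the world's x, y, z in cm; "fingers": the closure in counts, from 0 (fully open) to 255 (shut). In form: [{"wx": .., "wy": .., "wz": .., "dx": .., "dy": .., "dz": .., "fingers": ..}, ...]. A call has 1 to 20 rows; each row shifts and turns the pose as measured when the row begins; what a row does not reach is not made up. A row lasts 1/12 s, in which the tool goes at most 41.7 mm and 7.16 degrees, less where a joint would pass 70% of its speed; a pose out of reach is approached as far as the arm can. A call is refused whole if a number of a shift passes 4.17 or a number of a turn 0.125, either way. A call with a gripper value outside its range is refused whole. The fingers move at their own pace and stop on an object; "newtons" is the grip in N (left out, the last holds). Time passes only in rows, so rows that do not move let the fingers close. It gives the time, the measured TCP pose, the force and the opening at its end, in the units of the state.
- robot.read_state(): the state, without advancing time (a new reading comes with each control period).
- robot.read_camera(name): name is "side" or "top" or "wrist"; returns the picture (420x560x3 uint8, red, green, blue); there is no depth.
- robot.camera_info(name): a dict with "intrinsics" (3x3 intrinsics, pixels), "k1" (the pictures are not rectified: a ray, as slopes to the right and down, at radius r is drawn at 1 + k1 r^2 times it, then the intrinsics apply), "extrinsics" (4x4, takes a point from world to camera coordinates); the wrist camera has in their place "tool_from_camera" (4x4, takes a point from camera to tool coordinates, whose origin is the TCP and whose axes are the flange's). Camera axes: x right, y up, looking along -z (the intrinsics and any distortion apply to the point x, -y, -z); pixel columns grow to the right and rows downward; lengths in m; the calibration is good to about 2 mm. A picture is of the moment at which its call begins: read the wrist's pose just before it. camera_info takes no time and is no camera call.
- robot.close_job(): hands the job in, once; it reports no verdict.
The state is a dict: "t": time; "q": joint angles; "dq": joint speeds; "joint_torque": joint torques, N m; "tool_pos": TCP position; "orientation": TCP orientation; "force": force on the tool from outside, world axes, zero at the start; "wrist_torque": the same for the moment, N m; "opening": finger opening in m.
Only numpy, scipy, OpenCV 4.12 (cv2) and the standard library are available. Lean on these libraries where they do the work, as an engineer would, in place of code of your own. Each camera call takes 0.05 s, during which the arm holds its last target.

## Task

Set the coffee to full strength: with the gripper shut, swipe the closed fingertips lightly along the row of four orange keys on the brew pad, from the smallest key to the largest, pressing each one down a little in turn and staying down on the pad or just above it all along the curved line between them. Finish while still holding the largest orange key lightly pressed, and stay there. Do not press hard, do not shift or lift the pad, and leave the pad with the blue keys and everything else on the counter alone.

Things in the scene. Friction and masses are not known exactly. Their poses are not given: they have to be found in the camera images.
- brew: brew pad: loose dark grey slab with four domed ORANGE keys, 110 x 200 x 24 mm (x, y, z), about 0.9 kg, flat on the counter. Origin: centre of its underside; z up. Keys lie along an arc of radius 140 mm bulging to pad +x, smallest at +y, 50 mm apart, joined by a thin grey printed line; a flat orange dot is printed on the -x side. Over 15 N counts as pressing hard.
- water: water pad: the same pad with BLUE keys and blue dot, same size and layout; not to be touched. Origin: centre of its underside.
- brew_key1_top (a point): top of orange key 1 (smallest), a dome 22 mm in diameter standing 7 mm above the pad's top face, rounded so that a fingertip skimming 1 to 4 mm below its top slides over and presses it; centre at pad x, y = -9.8, 71.8 mm
- brew_key1 (a joint): how far key 1 is pressed down, m: 0 up, 0.006 fully down; sprung, 0.6 N per mm, comes back up when released; counts as pressed from 0.001
- brew_key2_top (a point): top of orange key 2 (second in order of size), a dome 26 mm in diameter standing 7 mm above the pad's top face, rounded so that a fingertip skimming 1 to 4 mm below its top slides over and presses it; centre at pad x, y = 7.8, 25 mm
- brew_key2 (a joint): how far key 2 is pressed down, m: 0 up, 0.006 fully down; sprung, 0.6 N per mm, comes back up when released; counts as pressed from 0.001
- brew_key3_top (a point): top of orange key 3 (third in order of size), a dome 30 mm in diameter standing 7 mm above the pad's top face, rounded so that a fingertip skimming 1 to 4 mm below its top slides over and presses it; centre at pad x, y = 7.8, -25 mm
- brew_key3 (a joint): how far key 3 is pressed down, m: 0 up, 0.006 fully down; sprung, 0.6 N per mm, comes back up when released; counts as pressed from 0.001
- brew_key4_top (a point): top of orange key 4 (largest), a dome 34 mm in diameter standing 7 mm above the pad's top face, rounded so that a fingertip skimming 1 to 4 mm below its top slides over and presses it; centre at pad x, y = -9.8, -71.8 mm
- brew_key4 (a joint): how far key 4 is pressed down, m: 0 up, 0.006 fully down; sprung, 0.6 N per mm, comes back up when released; counts as pressed from 0.001
- brew_mid1 (a point): point of the printed line halfway between orange keys 1 and 2, on the pad's top face (flat there)
- brew_mid2 (a point): point of the printed line halfway between orange keys 2 and 3, on the pad's top face (flat there)
- brew_mid3 (a point): point of the printed line halfway between orange keys 3 and 4, on the pad's top face (flat there)
- cup: bystander: white espresso cup, 60 mm wide, 55 mm tall, between the pads; loose, leave alone
- tamper: bystander: steel tamper, 54 mm wide, 72 mm tall, between the pads; loose, leave alone
- pitcher: bystander: steel milk jug with a handle, about 84 mm wide, 95 mm tall, beyond the pads; loose, leave alone
- beans: bystander: amber jar, 80 mm wide, 110 mm tall, beyond the pads; loose, leave alone
- bowl: bystander: blue bowl, 100 mm wide, 45 mm tall, beyond the pads; loose, leave alone
- brush: bystander: hand brush lying down, left of the pads; loose, leave alone
- funnel: bystander: black dosing ring, 62 mm wide, 30 mm tall, right of the pads; loose, leave alone
Things that resemble listed ones, but are neither listed nor needed, are in the scene too. What is shaped like the brew but turquoise is not meant.

How it is judged:
On the way, in this order (a step that is already met when the one before it is completed fails the run):
1. the fingertips press the smallest orange key, and no other (value of joint brew_key1 above 0.001 m and value of joint each of brew_key2, brew_key3, brew_key4 below 0.001 m and contact force between the fingers and brew above 0.2 N), for 0.05 s.
2. the closed fingertips pass along the line between keys 1 and 2, on the pad or within about 20 mm above it (horizontal distance between the grasp point and brew_mid1 below 0.014 m and height (world z) of the grasp point below 0.064 m), for 0.03 s.
3. the fingertips press the second orange key, and no other (value of joint brew_key2 above 0.001 m and value of joint each of brew_key1, brew_key3, brew_key4 below 0.001 m and contact force between the fingers and brew above 0.2 N), for 0.05 s.
4. the closed fingertips pass along the line between keys 2 and 3, on the pad or within about 20 mm above it (horizontal distance between the grasp point and brew_mid2 below 0.014 m and height (world z) of the grasp point below 0.064 m), for 0.03 s.
5. the fingertips press the third orange key, and no other (value of joint brew_key3 above 0.001 m and value of joint each of brew_key1, brew_key2, brew_key4 below 0.001 m and contact force between the fingers and brew above 0.2 N), for 0.05 s.
6. the closed fingertips pass along the line between keys 3 and 4, on the pad or within about 20 mm above it (horizontal distance between the grasp point and brew_mid3 below 0.014 m and height (world z) of the grasp point below 0.064 m), for 0.03 s.
7. the fingertips press the largest orange key, and no other (value of joint brew_key4 above 0.001 m and value of joint each of brew_key1, brew_key2, brew_key3 below 0.001 m and contact force between the fingers and brew above 0.2 N), for 0.2 s.
At the end, for the whole second after the job is handed in: The fingertips still press the largest orange key (down at least 1 mm, contact force 0.2 to 15 N), the other three orange keys are up, both pads are within 15 mm and the other things within 20 mm of where they were (all of step 7 and contact force between the fingers and brew below 15 N and distance of each of cup, tamper, pitcher, beans, bowl, brush, funnel from where it was at the start of the episode below 0.02 m and distance of each of brew, water from where it was at the start of the episode below 0.015 m); the arm keeps its last pose, push and grip.
It fails at once if the brew pad is pressed hard (over 15 N) (contact force between any of the fingers, the arm and brew above 15 N).
It fails at once if the water pad (blue keys) is touched (contact force between any of the fingers, the arm and water above 0.5 N).
It fails at once if a pad is shifted, lifted or carried (over 15 mm) (distance of any of brew, water from where it was at the start of the episode above 0.015 m).
It fails at once if another thing is shifted, lifted or carried (over 20 mm) (distance of any of cup, tamper, pitcher, beans, bowl, brush, funnel from where it was at the start of the episode above 0.02 m).
It also fails if it takes over 42 s, if anything falls off the work surface, if the arm or the gripper's body presses on something with over 40 N, if the wrist force passes 120 N, or if a joint passes its speed limit or range.

## Working session

There is one attempt and no reset: what is moved stays moved. The work goes in short steps, Python scripts to look and compute and a tool call to move; the robot and the scene stay as the last step left them, time stands still between calls to the robot, and variables do not carry over. Pictures are saved under pics/ and viewed, and the job is handed in when it is done.

Besides the shell and the picture viewer there is one more tool, called by a JSON object that holds its "name" and its "arguments", one argument or row to a line. send_rows: Moves the arm, as the interface text tells. Its arguments: {"type":"object","properties":{"series":{"type":"array","items":{"type":"object","properties":{"wx":{"type":"number"},"wy":{"type":"number"},"wz":{"type":"number"},"dx":{"type":"number"},"dy":{"type":"number"},"dz":{"type":"number"},"fingers":{"type":"number"}}}},"newtons":{"type":"number"}},"required":["series"]}

```bash
ls; mkdir -p pics
python3 - <<'E'
from plant import robot
import cv2
for n in("top","side"):
    cv2.imwrite(f"pics/{n}0.png",robot.read_camera(n)[:,:,::-1])
    print(n,robot.camera_info(n))
print(robot.camera_info("wrist"))
print(robot.read_state())
E
```

```text
pics
top {'intrinsics': array([[520.67809868,   0.        , 274.05558227],
       [  0.        , 520.67809868, 213.81759538],
       [  0.        ,   0.        ,   1.        ]]), 'k1': -0.1963576913912725, 'extrinsics': array([[ 0.02500376, -0.99967769,  0.00439526, -0.02968194],
       [ 0.97322465,  0.02534656,  0.22845422, -0.54897314],
       [-0.22849199, -0.00143464,  0.97354473, -1.05768801],
       [ 0.        ,  0.        ,  0.        ,  1.        ]])}
side {'intrinsics': array([[466.02840636,   0.        , 279.95048367],
       [  0.        , 466.02840636, 206.94570854],
       [  0.        ,   0.        ,   1.        ]]), 'k1': -0.08092179896576848, 'extrinsics': array([[-0.88337113, -0.46854307, -0.01108371,  0.45367331],
       [ 0.22845201, -0.45112209,  0.86272738, -0.144712  ],
       [-0.40922504,  0.75957637,  0.50554783, -1.09098814],
       [ 0.        ,  0.        ,  0.        ,  1.        ]])}
{'intrinsics': array([[377.59842043,   0.        , 280.44538156],
       [  0.        , 377.59842043, 207.43984899],
       [  0.        ,   0.        ,   1.        ]]), '
[... 344 characters left out ...]
 0.00000000e+00,
         1.00000000e+00]])}
{'t': 0.1, 'q': array([-1.22539641e+00,  1.31080127e-01,  1.48916242e+00,  4.79274049e-06,
        1.52300144e+00, -8.53951674e-02]), 'dq': array([-0.00122657,  0.00179201, -0.00220967,  0.00117968,  0.00061725,
        0.0010723 ]), 'joint_torque': array([ 1.39018885e-03, -5.61338997e+01, -4.93098271e+01,  7.70396227e-02,
        2.90601910e-02, -9.88601687e-05]), 'tool_pos': array([ 0.25039298, -0.54464731,  0.19220005]), 'orientation': array([-3.06739506e+00, -6.71120355e-01,  3.28638613e-04]), 'force': array([-0.23570579, -0.68144266, -0.45118398]), 'wrist_torque': array([-0.00283562,  0.02275872, -0.04906775]), 'opening': 0.09315017799307025}
```

View pics/top0.png

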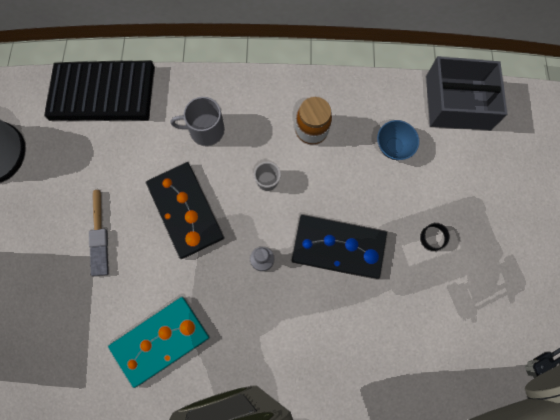

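View pics/side0.png

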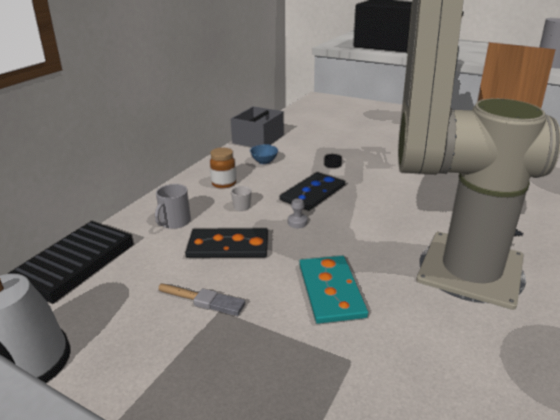

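Top view candidates, each by pixel:
- **Dark slab with orange keys:** (167,184), (182,198), (191,217), (193,239), with its dot at (168,216).
- **Turquoise slab with orange keys:** (131,365) to (187,327). This is the decoy.
- **Dark slab with blue keys:** (307,244) to (371,257). This is the water pad.

I choose the dark slab with orange keys. Next I'll measure it and check a close crop.

```bash
cat > h.py <<'E'
import numpy as np, cv2
from scipy.spatial.transform import Rotation as R
from plant import robot
def rays(name,px,st=None):
    i=robot.camera_info(name);K=i["intrinsics"]
    p=cv2.undistortPoints(np.array(px,float).reshape(-1,1,2),K,np.array([i["k1"],0,0,0])).reshape(-1,2)
    d=np.c_[p[:,0],-p[:,1],-np.ones(len(p))]
    if name=="wrist":
        T=np.eye(4);T[:3,:3]=R.from_rotvec(st["orientation"]).as_matrix();T[:3,3]=st["tool_pos"]
        M=T@i["tool_from_camera"]
    else: M=np.linalg.inv(i["extrinsics"])
    return M[:3,3],d@M[:3,:3].T
def plane(name,px,z,st=None):
    o,d=rays(name,px,st);return o+d*((z-o[2])/d[:,2])[:,None]
def orange(img):
    h=cv2.cvtColor(img,cv2.COLOR_BGR2HSV);m=cv2.inRange(h,(4,170,90),(16,255,255))
    n,l,s,c=cv2.connectedComponentsWithStats(m);return [(c[k],s[k,4]) for k in range(1,n) if s[k,4]>15]
KP=np.array([[-9.8,71.8],[7.8,25],[7.8,-25],[-9.8,-71.8]])/1000
def fit(W):
    a=KP-KP.mean(0);b=W[:,:2]-W[:,:2].mean(0)
    th=np.arctan2((a[:,0]*b[:,1]-a[:,1]*b[:,0]).sum(),(a*b).sum())
    c,s=np.cos(th),np.sin(th);Rm=np.array([[c,-s],[s,c]]);t=W[:,:2].mean(0)-Rm@KP.mean(0)
    return th,t,Rm,np.linalg.norm(KP@Rm.T+t-W[:,:2],axis=1)
E
python3 - <<'E'
from h import *
for n,box in(("top",(140,160,225,260)),("side",(180,225,275,262))):
    im=cv2.imread(f"pics/{n}0.png")
    o=[(c,a) for c,a in orange(im) if box[0]<c[0]<box[2] and box[1]<c[1]<box[3]]
    print(n,[(c.round(1).tolist(),a) for c,a in o])
    o=sorted(o,key=lambda e:-e[1])
    W=plane(n,[c for c,a in o],.028);print(W.round(4))
    if n=="top":
        q=sorted(range(len(o)),key=lambda k:o[k][0][1]);q=[k for k in q if o[k][0][0]>170 or o[k][0][1]<200]
    else: q=sorted([k for k in range(len(o)) if o[k][1]>= sorted([a for _,a in o])[-4]],key=lambda k:o[k][0][0])
    if len(q)==4: print(fit(W[q]))
im=cv2.imread("pics/top0.png")[150:270,130:240];cv2.imwrite("pics/crop0.png",cv2.resize(im,None,fx=5,fy=5,interpolation=2))
E
```

```text
top [([166.2, 182.6], np.int32(66)), ([181.6, 197.2], np.int32(92)), ([190.8, 216.3], np.int32(127)), ([167.3, 215.7], np.int32(28)), ([192.4, 238.2], np.int32(167))]
[[0.498  0.1635 0.028 ]
 [0.5475 0.1699 0.028 ]
 [0.591  0.1935 0.028 ]
 [0.6244 0.2314 0.028 ]
 [0.5474 0.2231 0.028 ]]
(np.float64(-1.0777843513516805), array([0.56568518, 0.18871107]), array([[ 0.47328131,  0.88091134],
       [-0.88091134,  0.47328131]]), array([0.00013424, 0.00042125, 0.00014059, 0.00020664]))
side [([217.7, 237.1], np.int32(51)), ([237.3, 237.0], np.int32(66)), ([255.6, 240.8], np.int32(85)), ([198.2, 241.1], np.int32(37))]
[[0.4924 0.1674 0.028 ]
 [0.5417 0.1741 0.028 ]
 [0.5855 0.197  0.028 ]
 [0.6188 0.2338 0.028 ]]
(np.float64(-1.086817836426872), array([0.56008208, 0.19218678]), array([[ 0.46530441,  0.88515072],
       [-0.88515072,  0.46530441]]), array([0.00056277, 0.00035067, 0.00046602, 0.00048044]))
```

View pics/crop0.png

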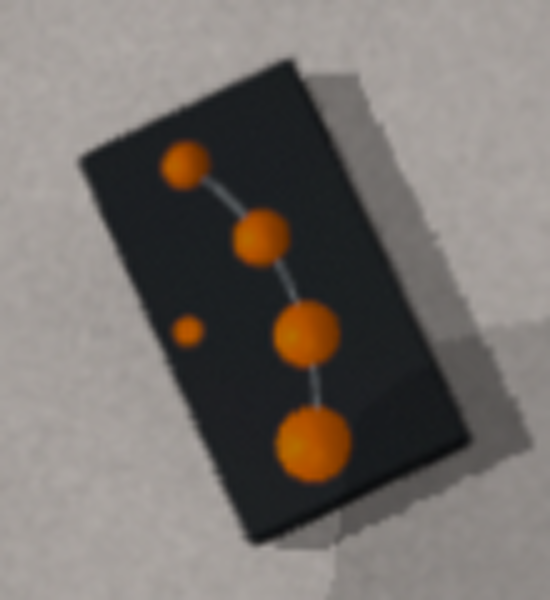

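The crop shows a dark pad. Its keys grow from the upper left (185,165) to the lower right (313,443), bulging right, with the dot on the left, so it matches the brew description. The top-view fit to the key layout is within 0.5 mm, but the side view differs by about 6 mm, so I'll refine the position with the wrist camera from above.

{"name": "send_rows", "arguments": {
  "series": [
    {"dx":1.5,"dy":3.5,"fingers":255},
    {"dx":1.5,"dy":3.5,"fingers":255},
    {"dx":1.5,"dy":3.5,"fingers":255},
    {"dx":1.5,"dy":3.5,"fingers":255},
    {"dx":1.5,"dy":3.5,"fingers":255},
    {"dx":1.5,"dy":3.5,"fingers":255},
    {"dx":1.5,"dy":3.5,"fingers":255},
    {"dx":1.5,"dy":3.5,"fingers":255},
    {"dx":1.5,"dy":3.5,"fingers":255},
    {"dx":1.5,"dy":3.5,"fingers":255},
    {"dx":1.5,"dy":3.5,"fingers":255},
    {"dx":1.5,"dy":3.5,"fingers":255},
    {"dx":1.5,"dy":3.5,"fingers":255},
    {"dx":1.5,"dy":3.5,"fingers":255},
    {"dx":1.5,"dy":3.5,"fingers":255},
    {"dx":1.5,"dy":3.5,"fingers":255},
    {"dx":1.5,"dy":3.5,"fingers":255},
    {"dx":1.5,"dy":3.5,"fingers":255}
  ],
  "newtons": 10
}}

```text
schema error: expected keys wx, wy, wz, dx, dy, dz, fingers
```

{"name": "send_rows", "arguments": {
  "series": [
    {"wx":0,"wy":0,"wz":0,"dx":1.5,"dy":3.5,"dz":0,"fingers":255},
    {"wx":0,"wy":0,"wz":0,"dx":1.5,"dy":3.5,"dz":0,"fingers":255},
    {"wx":0,"wy":0,"wz":0,"dx":1.5,"dy":3.5,"dz":0,"fingers":255},
    {"wx":0,"wy":0,"wz":0,"dx":1.5,"dy":3.5,"dz":0,"fingers":255},
    {"wx":0,"wy":0,"wz":0,"dx":1.5,"dy":3.5,"dz":0,"fingers":255},
    {"wx":0,"wy":0,"wz":0,"dx":1.5,"dy":3.5,"dz":0,"fingers":255},
    {"wx":0,"wy":0,"wz":0,"dx":1.5,"dy":3.5,"dz":0,"fingers":255},
    {"wx":0,"wy":0,"wz":0,"dx":1.5,"dy":3.5,"dz":0,"fingers":255},
    {"wx":0,"wy":0,"wz":0,"dx":1.5,"dy":3.5,"dz":0,"fingers":255},
    {"wx":0,"wy":0,"wz":0,"dx":1.5,"dy":3.5,"dz":0,"fingers":255},
    {"wx":0,"wy":0,"wz":0,"dx":1.5,"dy":3.5,"dz":0,"fingers":255},
    {"wx":0,"wy":0,"wz":0,"dx":1.5,"dy":3.5,"dz":0,"fingers":255},
    {"wx":0,"wy":0,"wz":0,"dx":1.5,"dy":3.5,"dz":0,"fingers":255},
    {"wx":0,"wy":0,"wz":0,"dx":1.5,"dy":3.5,"dz":0,"fingers":255},
    {"wx":0,"wy":0,"wz":0,"dx":1.5,"dy":3.5,"dz":0,"fingers":255},
    {"wx":0,"wy":0,"wz":0,"dx":1.5,"dy":3.5,"dz":0,"fingers":255},
    {"wx":0,"wy":0,"wz":0,"dx":1.5,"dy":3.5,"dz":0,"fingers":255},
    {"wx":0,"wy":0,"wz":0,"dx":1.5,"dy":3.5,"dz":0,"fingers":255}
  ],
  "newtons": 10
}}

```text
t: 1.6
tool_pos: [0.5176, 0.1138, 0.1824]
orientation: [-3.063, -0.65, 0.01]
force: [0.8, -0.6, 0.4]
opening: 0.0007
```

{"name": "send_rows", "arguments": {
  "series": [
    {"wx":0,"wy":0,"wz":0.03,"dx":1.5,"dy":2.5,"dz":0.5,"fingers":255},
    {"wx":0,"wy":0,"wz":0.02,"dx":1.5,"dy":2.5,"dz":0.5,"fingers":255},
    {"wx":0,"wy":0,"wz":0,"dx":1,"dy":2,"dz":0.5,"fingers":255},
    {"wx":0,"wy":0,"wz":0,"dx":0,"dy":0,"dz":0,"fingers":255},
    {"wx":0,"wy":0,"wz":0,"dx":0,"dy":0,"dz":0,"fingers":255}
  ]
}}

```text
t: 2.02
tool_pos: [0.5575, 0.1959, 0.1937]
orientation: [-3.04, -0.743, 0.019]
force: [0.1, -0.4, -0.5]
opening: 0.0006
```

```bash
cat > w.py <<'E'
from h import *
import sys
st=robot.read_state();im=robot.read_camera("wrist")[:,:,::-1].copy()
cv2.imwrite(f"pics/{sys.argv[1]}.png",im)
print(st["t"],st["tool_pos"].round(4),st["orientation"].round(4),st["force"].round(2))
m=R.from_rotvec(st["orientation"]).as_matrix();print("toolY ang",np.degrees(np.arctan2(m[1,1],m[0,1])),"z",m[:,2].round(4))
for c,a in orange(im): print(c.round(1),a,plane("wrist",[c],.028,st).round(4))
E
python3 w.py w1
```

```text
2.0167 [0.5575 0.1959 0.1937] [-3.0399 -0.7431  0.0186] [ 0.09 -0.38 -0.49]
toolY ang -62.52970915224749 z [-0.0144  0.0089 -0.9999]
[284.4 101.8] 348 [[0.6241 0.2288 0.028 ]]
[303.5 152.8] 517 [[0.5912 0.1913 0.028 ]]
[254.5 179.1] 99 [[0.5472 0.221  0.028 ]]
[303.  203.6] 629 [[0.5474 0.1682 0.028 ]]
[285.5 240.2] 258 [[0.5058 0.1656 0.028 ]]
[118.6 382.1] 130 [[0.2611 0.2547 0.028 ]]
```

View pics/w1.png

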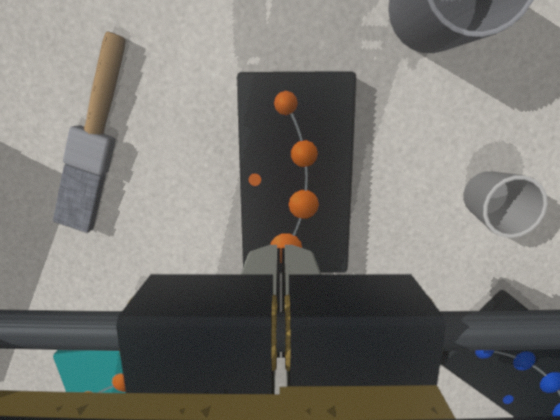

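The wrist picture shows the brew pad with key 1 at (284,102), key 2 at (303,153), key 3 at (303,204), and key 4 half hidden by the fingers. Wrist and top positions agree to about 2.5 mm, and the jaw axis is within 1° of pad x. I'll use these key positions:

| Key | x (m) | y (m) |
|---|---|---|
| 1 | 0.624 | 0.230 |
| 2 | 0.591 | 0.192 |
| 3 | 0.5475 | 0.169 |
| 4 | 0.498 | 0.163 |

Now I'll move above key 1.

{"name": "send_rows", "arguments": {
  "series": [
    {"wx":0,"wy":0,"wz":0,"dx":2.2,"dy":1.1,"dz":-1,"fingers":255},
    {"wx":0,"wy":0,"wz":0,"dx":2.2,"dy":1.1,"dz":-2,"fingers":255},
    {"wx":0,"wy":0,"wz":0,"dx":2.2,"dy":1.1,"dz":-3,"fingers":255},
    {"wx":0,"wy":0,"wz":0,"dx":0,"dy":0,"dz":-3,"fingers":255},
    {"wx":0,"wy":0,"wz":0,"dx":0,"dy":0,"dz":-2,"fingers":255},
    {"wx":0,"wy":0,"wz":0,"dx":0,"dy":0,"dz":-1,"fingers":255},
    {"wx":0,"wy":0,"wz":0,"dx":0,"dy":0,"dz":0,"fingers":255},
    {"wx":0,"wy":0,"wz":0,"dx":0,"dy":0,"dz":0,"fingers":255}
  ]
}}

```text
t: 2.73
tool_pos: [0.6228, 0.2192, 0.0686]
orientation: [-3.045, -0.729, 0.022]
force: [0.2, 0.3, 0.1]
opening: 0.0007
```

```bash
python3 w.py w2 | head -3
python3 - <<'E'
from h import *
cv2.imwrite("pics/side2.png",cv2.resize(robot.read_camera("side")[120:320,100:360,::-1],None,fx=3,fy=3))
E
```

```text
2.7333 [0.6228 0.2192 0.0686] [-3.0455 -0.7286  0.0222] [0.22 0.32 0.07]
toolY ang -63.09637792279935 z [-0.0161  0.0065 -0.9998]
[269.2 211.1] 749 [[0.6253 0.2287 0.028 ]]
```

View pics/side2.png

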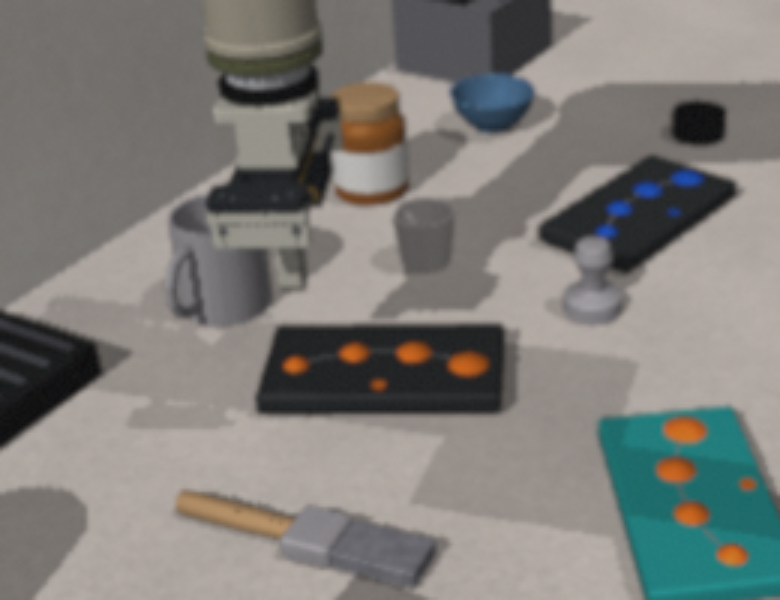

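View pics/w2.png

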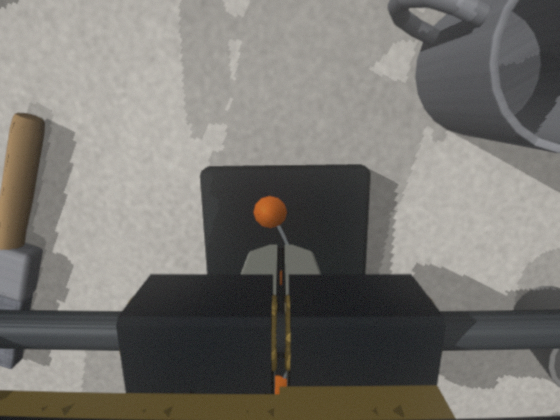

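The side view shows the gripper above and behind the pad's key 1 end, clear of the pitcher. In the wrist view key 1 is at (269,211), about 10 mm in y from the tip. I'll align and lower.

{"name": "send_rows", "arguments": {
  "series": [
    {"wx":0,"wy":0,"wz":0.01,"dx":0.2,"dy":0.7,"dz":-1,"fingers":255},
    {"wx":0,"wy":0,"wz":0.01,"dx":0.1,"dy":0.5,"dz":-1,"fingers":255},
    {"wx":0,"wy":0,"wz":0,"dx":0,"dy":0,"dz":-0.8,"fingers":255},
    {"wx":0,"wy":0,"wz":0,"dx":0,"dy":0,"dz":0,"fingers":255},
    {"wx":0,"wy":0,"wz":0,"dx":0,"dy":0,"dz":0,"fingers":255}
  ]
}}

```text
t: 3.25
tool_pos: [0.6308, 0.2343, 0.0462]
orientation: [-3.037, -0.763, 0.002]
force: [0.6, 0.5, 0.2]
opening: 0.0002
```

```bash
python3 w.py w3
```

```text
3.25 [0.6308 0.2343 0.0462] [-3.0366e+00 -7.6320e-01  2.2000e-03] [0.58 0.46 0.17]
toolY ang -61.781947805338454 z [-0.004   0.0099 -0.9999]
[284.  237.8] 428 [[0.6292 0.2309 0.028 ]]
```

View pics/w3.png

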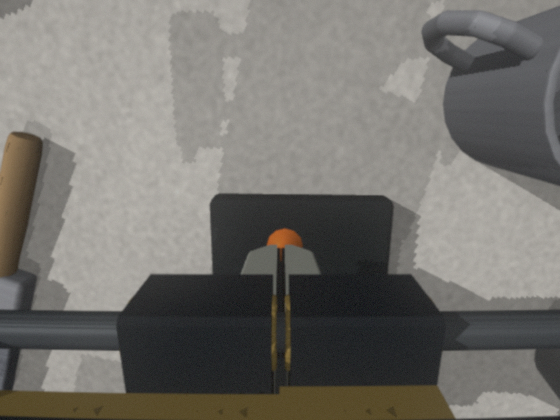

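The key is at (284,238), half under the tip. The arm settled about 6 mm past it, so I'll correct and lower a little more.

{"name": "send_rows", "arguments": {
  "series": [
    {"wx":0,"wy":0,"wz":0,"dx":-0.5,"dy":-0.4,"dz":-0.5,"fingers":255},
    {"wx":0,"wy":0,"wz":0,"dx":0,"dy":0,"dz":-0.3,"fingers":255},
    {"wx":0,"wy":0,"wz":0,"dx":0,"dy":0,"dz":0,"fingers":255},
    {"wx":0,"wy":0,"wz":0,"dx":0,"dy":0,"dz":0,"fingers":255}
  ]
}}

```text
t: 3.63
tool_pos: [0.6251, 0.2296, 0.0375]
orientation: [-3.037, -0.763, 0.003]
force: [0.7, -0.2, -0.3]
opening: 0.0004
```

{"name": "send_rows", "arguments": {
  "series": [
    {"wx":0,"wy":0,"wz":0,"dx":0,"dy":0,"dz":0,"fingers":255}
  ]
}}

```text
t: 3.72
tool_pos: [0.625, 0.2295, 0.0375]
orientation: [-3.037, -0.763, 0.003]
force: [0.7, -0.6, -0.5]
opening: 0.0003
```

{"name": "send_rows", "arguments": {
  "series": [
    {"wx":0,"wy":0,"wz":0,"dx":0,"dy":0,"dz":-0.4,"fingers":255},
    {"wx":0,"wy":0,"wz":0,"dx":0,"dy":0,"dz":-0.2,"fingers":255},
    {"wx":0,"wy":0,"wz":0,"dx":0,"dy":0,"dz":0,"fingers":255}
  ]
}}

```text
t: 3.97
tool_pos: [0.6256, 0.2295, 0.0316]
orientation: [-3.037, -0.763, 0.001]
force: [-0.4, 0.1, 1.0]
opening: 0.0006
```

{"name": "send_rows", "arguments": {
  "series": [
    {"wx":0,"wy":0,"wz":0,"dx":0,"dy":0,"dz":-0.1,"fingers":255},
    {"wx":0,"wy":0,"wz":0,"dx":0,"dy":0,"dz":-0.1,"fingers":255},
    {"wx":0,"wy":0,"wz":0,"dx":0,"dy":0,"dz":0,"fingers":255}
  ]
}}

```text
t: 4.22
tool_pos: [0.6255, 0.2294, 0.0292]
orientation: [-3.037, -0.763, 0.001]
force: [-0.1, 0.2, 0.3]
opening: 0.0006
```

{"name": "send_rows", "arguments": {
  "series": [
    {"wx":0,"wy":0,"wz":0,"dx":0,"dy":0,"dz":-0.1,"fingers":255},
    {"wx":0,"wy":0,"wz":0,"dx":0,"dy":0,"dz":0,"fingers":255},
    {"wx":0,"wy":0,"wz":0,"dx":0,"dy":0,"dz":0,"fingers":255}
  ]
}}

```text
t: 4.47
tool_pos: [0.6256, 0.2295, 0.0281]
orientation: [-3.037, -0.763, 0.001]
force: [-0.3, -1.5, -0.1]
opening: 0.0005
```

```bash
cat > f.py <<'E'
from h import *
import sys
F=[];im=None
for k in range(10):
    im=robot.read_camera("side");s=robot.read_state();F.append(s["force"])
F=np.array(F);print(s["t"],s["tool_pos"].round(4),F.mean(0).round(2),F.std(0).round(2))
cv2.imwrite(f"pics/{sys.argv[1]}.png",cv2.resize(im[190:290,150:290,::-1],None,fx=5,fy=5,interpolation=2))
E
python3 f.py s4; python3 w.py w4
```

```text
4.9667 [0.6256 0.2295 0.0282] [-0.06  0.28  0.11] [0.37 0.48 0.55]
4.9667 [0.6256 0.2295 0.0282] [-3.0369e+00 -7.6270e-01  1.2000e-03] [ 0.13 -0.04 -0.  ]
toolY ang -61.80494410085608 z [-0.0033  0.0099 -0.9999]
[280.7 237.1] 531 [[0.6291 0.2309 0.028 ]]
```

View pics/s4.png

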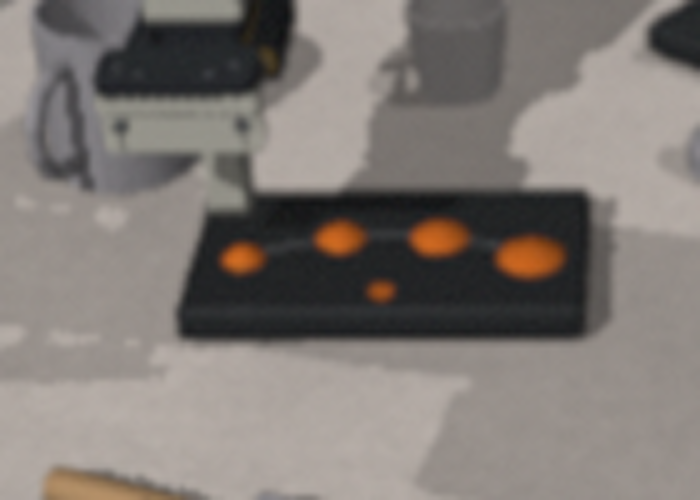

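View pics/w4.png

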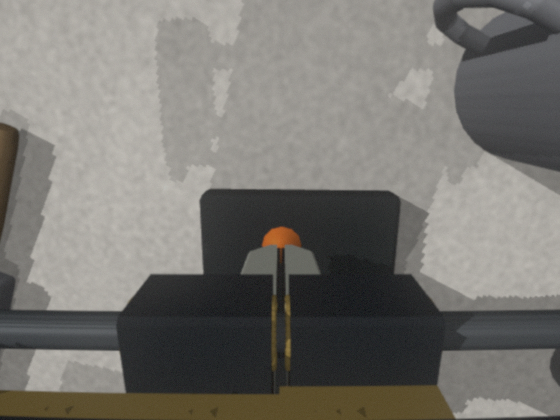

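In the side crop the finger ends at (230,212), above key 1 at (242,258), and the mean force is about 0. That doesn't fit a tip pressing the key. I'll project the reported TCP into both views to check.

```bash
cat >> h.py <<'E'
def proj(name,P,st=None):
    i=robot.camera_info(name)
    E=i["extrinsics"] if name!="wrist" else None
    if E is None:
        T=np.eye(4);T[:3,:3]=R.from_rotvec(st["orientation"]).as_matrix();T[:3,3]=st["tool_pos"];E=np.linalg.inv(T@i["tool_from_camera"])
    p=np.c_[np.atleast_2d(P),np.ones(len(np.atleast_2d(P)))]@E.T
    u=np.c_[p[:,0],-p[:,1]]/-p[:,2:3];u*=1+i["k1"]*(u**2).sum(1,keepdims=True)
    return u@i["intrinsics"][:2,:2].T+i["intrinsics"][:2,2]
E
python3 - <<'E'
from h import *
s=robot.read_state();t=s["tool_pos"]
m=R.from_rotvec(s["orientation"]).as_matrix()
for n in("side","top"): print(n,proj(n,[t,t+[0,0,.084],[.625,.2295,.031],[.625,.2295,.024]]))
print(proj("wrist",[t,t-m[:,2]*.084,t+m[:,0]*.0075,[.625,.2295,.031]],s))
im=robot.read_camera("top")
cv2.imwrite("pics/t5.png",cv2.resize(im[120:280,100:280,::-1],None,fx=4,fy=4,interpolation=2))
E
```

```text
side [[197.00583446 239.43772094]
 [193.44759729 210.50243325]
 [197.0794473  238.56543317]
 [197.3665371  240.88607338]]
top [[167.09438135 182.10604979]
 [159.47880853 170.74609814]
 [166.82031592 182.00480919]
 [167.41276535 182.88529984]]
[[279.94694935 243.81527336]
 [279.72799058 334.63203607]
 [279.9461013  230.61643304]
 [279.29732853 246.60509332]]
```

View pics/t5.png

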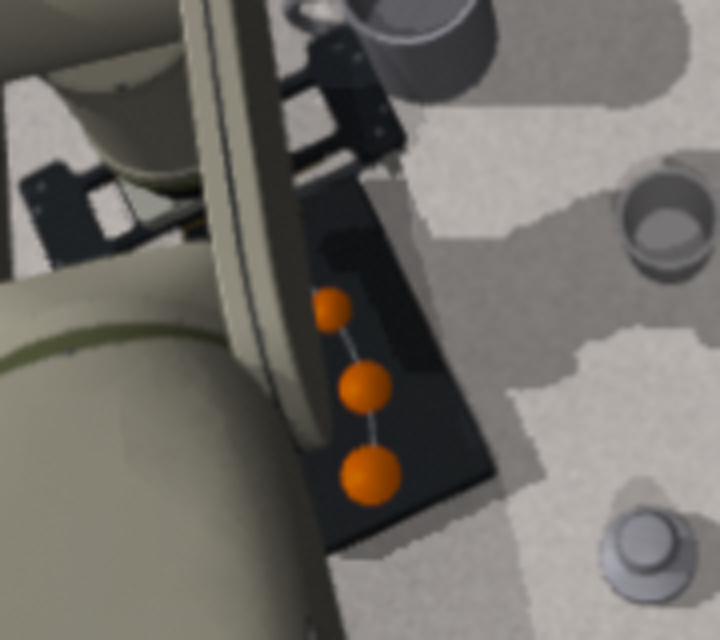

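Run:
```python
from h import *
s=robot.read_state();t=s["tool_pos"];m=R.from_rotvec(s["orientation"]).as_matrix()
for d in (0,.005,.01,.015,.02,.025,.03):
    print(d,proj("wrist",[t-m[:,2]*d+m[:,0]*.0075,t-m[:,2]*d,t-m[:,2]*d-m[:,0]*.0075+m[:,1]*.0175],s)[:,:].round(0).tolist(),proj("side",[t-m[:,2]*d,t-m[:,2]*d-m[:,1]*.0175]).round(1).tolist())
im=cv2.imread("pics/top0.png");cv2.imwrite("pics/pit.png",cv2.resize(im[80:160,150:340],None,fx=4,fy=4,interpolation=2))
im=cv2.imread("pics/w4.png");cv2.imwrite("pics/w4c.png",cv2.resize(im[180:330,180:380],None,fx=4,fy=4,interpolation=2))
```

```text
0 [[280.0, 231.0], [280.0, 244.0], [312.0, 257.0]] [[197.0, 239.4], [195.9, 243.4]]
0.005 [[280.0, 234.0], [280.0, 247.0], [313.0, 260.0]] [[196.8, 237.8], [195.7, 241.7]]
0.01 [[280.0, 237.0], [280.0, 251.0], [314.0, 264.0]] [[196.6, 236.1], [195.5, 240.0]]
0.015 [[280.0, 240.0], [280.0, 254.0], [314.0, 268.0]] [[196.4, 234.4], [195.3, 238.3]]
0.02 [[280.0, 244.0], [280.0, 258.0], [315.0, 272.0]] [[196.2, 232.7], [195.1, 236.6]]
0.025 [[280.0, 248.0], [280.0, 262.0], [316.0, 277.0]] [[196.0, 231.0], [194.9, 234.9]]
0.03 [[280.0, 252.0], [280.0, 267.0], [317.0, 281.0]] [[195.8, 229.3], [194.7, 233.2]]
```

View pics/w4c.png

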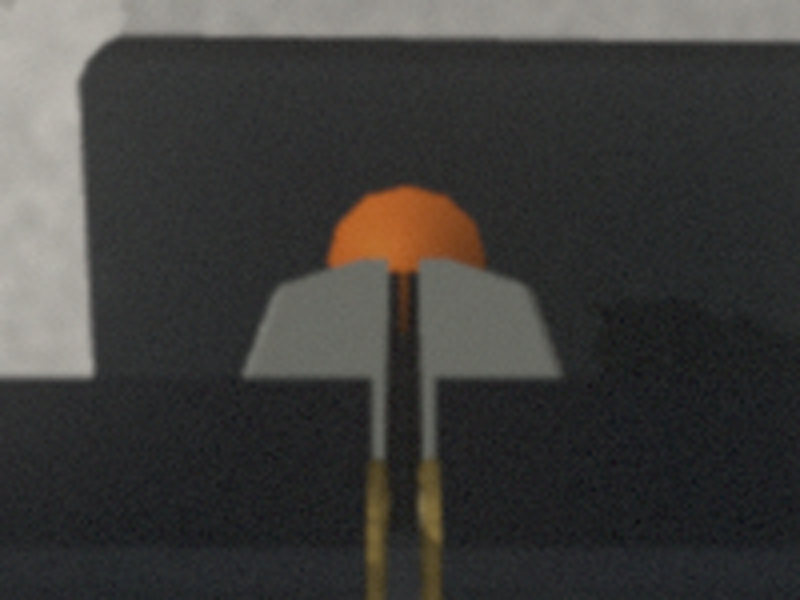

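View pics/pit.png

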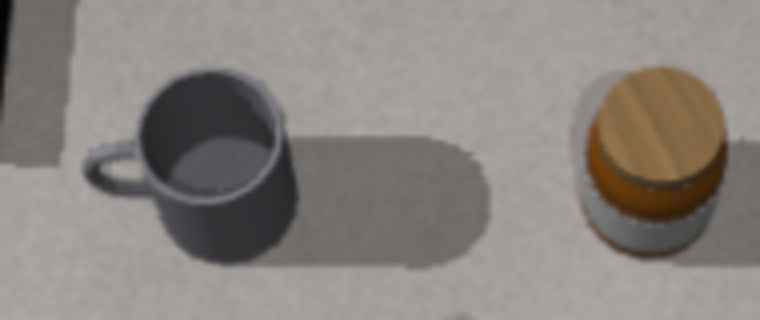

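Run:
```python
from h import *
s=robot.read_state();t=s["tool_pos"];m=R.from_rotvec(s["orientation"]).as_matrix()
print("pitcher rim",plane("top",[[202.5,114]],.095))
print("pitcher base-ish",plane("top",[[150+228/4,80+228/4]],.0))
for d in (.084,.104,.12):
  c=[t-m[:,2]*d+sx*m[:,0]*.0375+sy*m[:,1]*.094 for sx in(-1,1) for sy in(-1,1)]
  print(d,"side",proj("side",c).round(0).tolist(),"wrist",proj("wrist",c,s).round(0).tolist()); 
print(np.array(c).round(3))
im=robot.read_camera("side");cv2.imwrite("pics/s6.png",cv2.resize(im[150:270,140:280,::-1],None,fx=5,fy=5,interpolation=2))
```

```text
pitcher rim [[0.76505203 0.14838133 0.095     ]]
pitcher base-ish [[0.7479198 0.1485367 0.       ]]
0.084 side [[204.0, 231.0], [214.0, 192.0], [170.0, 232.0], [185.0, 192.0]] wrist [[20.0, 422.0], [539.0, 422.0], [-27.0, 224.0], [586.0, 225.0]]
0.104 side [[203.0, 224.0], [213.0, 185.0], [169.0, 224.0], [184.0, 185.0]] wrist [[-20.0, 471.0], [579.0, 471.0], [-85.0, 248.0], [644.0, 248.0]]
0.12 side [[202.0, 218.0], [213.0, 179.0], [168.0, 218.0], [183.0, 180.0]] wrist [[-60.0, 522.0], [619.0, 522.0], [-149.0, 274.0], [708.0, 274.0]]
[[0.549 0.293 0.149]
 [0.637 0.128 0.147]
 [0.615 0.329 0.149]
 [0.703 0.163 0.147]]
```

View pics/s6.png

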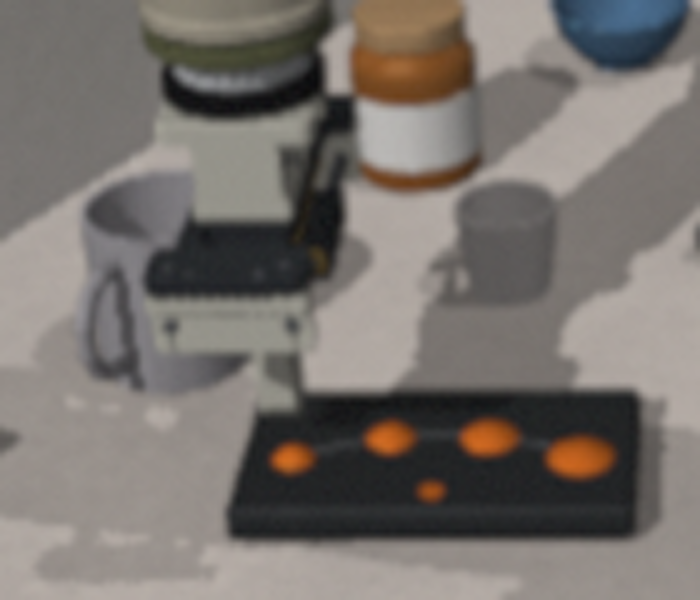

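Both cameras show the visible fingertips ending about 20 mm behind the reported TCP, and the near-zero force agrees: the tip is still about 17 mm above the key. The body stays clear of the pitcher horizontally, with its corner at x 0.703 and the pitcher starting at about 0.714. I'll go down in small steps, guided by force.

{"name": "send_rows", "arguments": {
  "series": [
    {"wx":0,"wy":0,"wz":0,"dx":0,"dy":0,"dz":-0.4,"fingers":255},
    {"wx":0,"wy":0,"wz":0,"dx":0,"dy":0,"dz":-0.4,"fingers":255},
    {"wx":0,"wy":0,"wz":0,"dx":0,"dy":0,"dz":-0.2,"fingers":255},
    {"wx":0,"wy":0,"wz":0,"dx":0,"dy":0,"dz":0,"fingers":255},
    {"wx":0,"wy":0,"wz":0,"dx":0,"dy":0,"dz":0,"fingers":255}
  ]
}}

```text
t: 5.53
tool_pos: [0.6253, 0.2294, 0.0167]
orientation: [-3.037, -0.763, 0.002]
force: [0.9, -0.3, 1.2]
opening: 0.0008
```

```bash
python3 f.py s7; python3 w.py w7
```

```text
6.0333 [0.6257 0.2295 0.0172] [0.06 0.07 0.11] [0.48 0.65 0.53]
6.0333 [0.6257 0.2295 0.0172] [-3.0369e+00 -7.6250e-01  8.0000e-04] [-0.75  0.29 -0.62]
toolY ang -61.81143079320169 z [-0.003   0.01   -0.9999]
[280.4 240.1] 299 [[0.6311 0.232  0.028 ]]
```

View pics/s7.png

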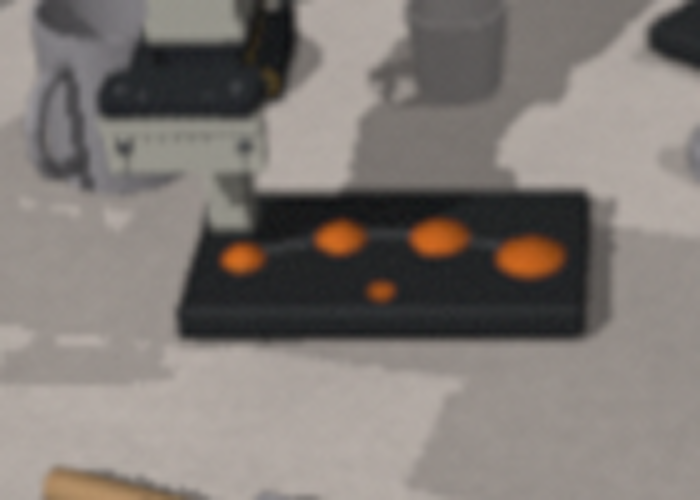

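The finger tip in the crop is at (232,231), still short of key 1 at (242,258), and the force is still 0. I'll keep going down.

{"name": "send_rows", "arguments": {
  "series": [
    {"wx":0,"wy":0,"wz":0,"dx":0,"dy":0,"dz":-0.3,"fingers":255},
    {"wx":0,"wy":0,"wz":0,"dx":0,"dy":0,"dz":-0.2,"fingers":255},
    {"wx":0,"wy":0,"wz":0,"dx":0,"dy":0,"dz":0,"fingers":255}
  ]
}}

```text
t: 6.33
tool_pos: [0.6259, 0.2296, 0.012]
orientation: [-3.037, -0.763, -0.0]
force: [-0.1, 0.7, 0.2]
opening: 0.0004
```

```bash
python3 f.py s8
```

```text
6.8333 [0.6262 0.2296 0.0126] [ 0.07 -0.07  0.27] [0.61 0.58 0.5 ]
```

{"name": "send_rows", "arguments": {
  "series": [
    {"wx":0,"wy":0,"wz":0,"dx":0,"dy":0,"dz":-0.2,"fingers":255},
    {"wx":0,"wy":0,"wz":0,"dx":0,"dy":0,"dz":0,"fingers":255}
  ]
}}

```text
t: 7.0
tool_pos: [0.6263, 0.2297, 0.0107]
orientation: [-3.037, -0.763, -0.002]
force: [0.2, -0.0, 0.1]
opening: 0.0009
```

```bash
python3 f.py s9; python3 w.py w9
```

```text
7.5 [0.6266 0.2298 0.0111] [ 0.22 -0.13  0.3 ] [0.76 0.42 0.38]
7.5 [0.6266 0.2298 0.0111] [-3.0369e+00 -7.6260e-01 -2.5000e-03] [0.25 0.36 1.23]
toolY ang -61.806901229841216 z [-0.001   0.0105 -0.9999]
[280.3 242.6] 112 [[0.6328 0.2327 0.028 ]]
```

View pics/s9.png

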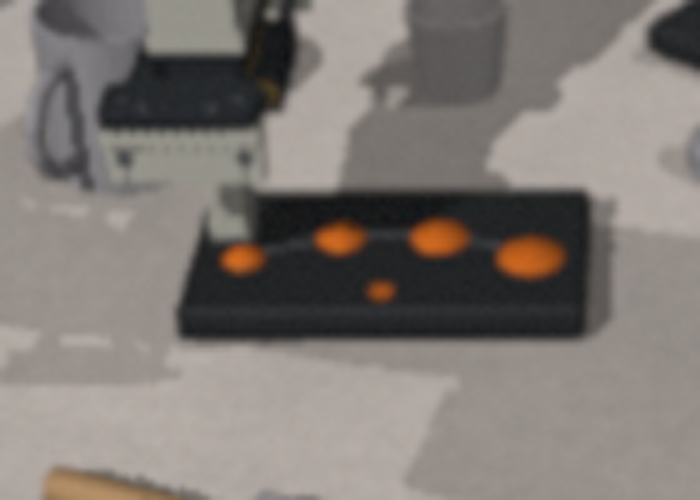

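View pics/w9.png

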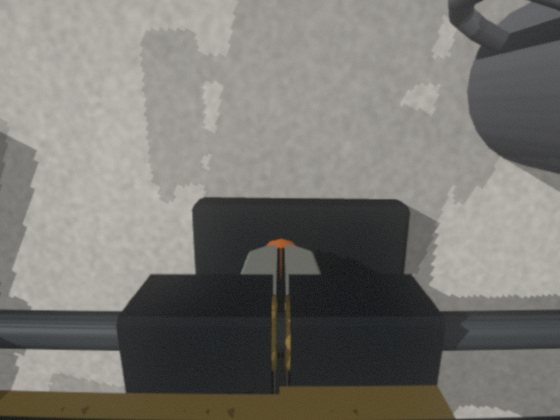

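The tip in the side crop (232,240) is now at the top of key 1 (242,258), so contact is close. I'll go in 1.5 mm steps.

{"name": "send_rows", "arguments": {
  "series": [
    {"wx":0,"wy":0,"wz":0,"dx":0,"dy":0,"dz":-0.2,"fingers":255},
    {"wx":0,"wy":0,"wz":0,"dx":0,"dy":0,"dz":0,"fingers":255}
  ]
}}

```text
t: 7.72
tool_pos: [0.6267, 0.2298, 0.0091]
orientation: [-3.037, -0.763, -0.003]
force: [0.1, 1.3, -1.1]
opening: 0.0003
```

```bash
python3 f.py s10
```

```text
8.2167 [0.627  0.2299 0.0096] [-0.27  0.05 -0.25] [0.47 0.42 0.58]
```

{"name": "send_rows", "arguments": {
  "series": [
    {"wx":0,"wy":0,"wz":0,"dx":0,"dy":0,"dz":-0.15,"fingers":255},
    {"wx":0,"wy":0,"wz":0,"dx":0,"dy":0,"dz":0,"fingers":255}
  ]
}}

```text
t: 8.38
tool_pos: [0.6271, 0.2299, 0.0081]
orientation: [-3.037, -0.763, -0.004]
force: [-0.2, -1.0, -0.4]
opening: 0.0008
```

```bash
python3 f.py s11; python3 w.py w11
```

```text
8.8833 [0.6273 0.23   0.0085] [-0.32 -0.02  0.37] [0.32 0.41 0.62]
8.8833 [0.6273 0.23   0.0085] [-3.0368 -0.7626 -0.0049] [-0.45 -0.13  0.14]
toolY ang -61.80515711316216 z [ 5.000e-04  1.090e-02 -9.999e-01]
[280.4 244.7] 41 [[0.6335 0.2328 0.028 ]]
```

View pics/s11.png

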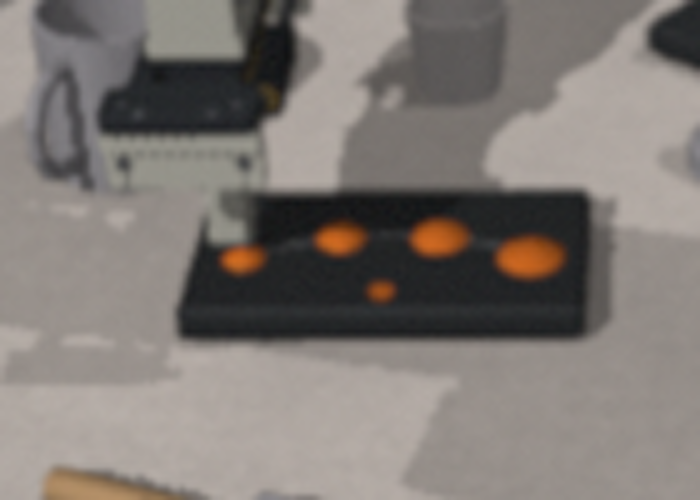

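{"name": "send_rows", "arguments": {
  "series": [
    {"wx":0,"wy":0,"wz":0,"dx":-0.2,"dy":0,"dz":-0.25,"fingers":255},
    {"wx":0,"wy":0,"wz":0,"dx":0,"dy":0,"dz":0,"fingers":255}
  ]
}}

```text
t: 9.1
tool_pos: [0.6252, 0.23, 0.0059]
orientation: [-3.037, -0.762, -0.005]
force: [0.0, 0.2, -1.1]
opening: 0.0005
```

```bash
python3 f.py s12
```

```text
9.6 [0.626  0.2301 0.0067] [ 0.13  0.09 -0.09] [0.4  0.47 0.61]
```

{"name": "send_rows", "arguments": {
  "series": [
    {"wx":0,"wy":0,"wz":0,"dx":0,"dy":0,"dz":-0.2,"fingers":255},
    {"wx":0,"wy":0,"wz":0,"dx":0,"dy":0,"dz":0,"fingers":255}
  ]
}}

```text
t: 9.77
tool_pos: [0.6262, 0.2301, 0.0046]
orientation: [-3.037, -0.762, -0.008]
force: [-0.1, -0.7, -0.3]
opening: 0.0007
```

```bash
python3 f.py s13; python3 w.py w13
```

```text
10.2667 [0.6264 0.2302 0.0051] [-0.07 -0.15  0.24] [0.59 0.75 0.6 ]
10.2667 [0.6264 0.2302 0.0051] [-3.0368 -0.7623 -0.0083] [ 0.55 -0.24  0.22]
toolY ang -61.81502023066169 z [ 0.0026  0.0115 -0.9999]
[280.5 245.5] 22 [[0.6333 0.2333 0.028 ]]
```

View pics/s13.png

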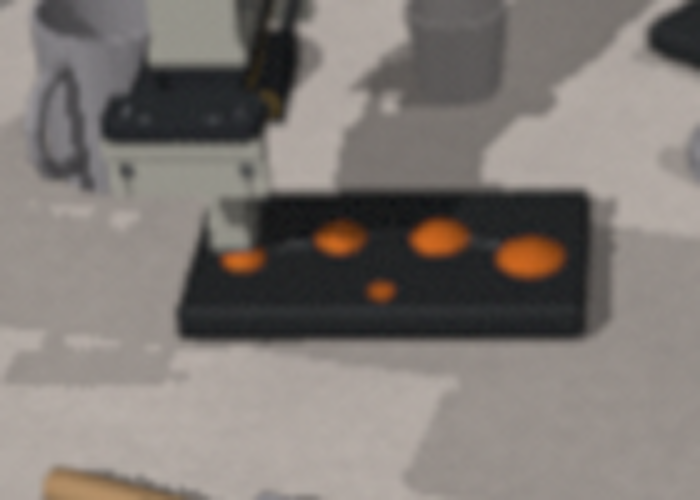

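View pics/w13.png

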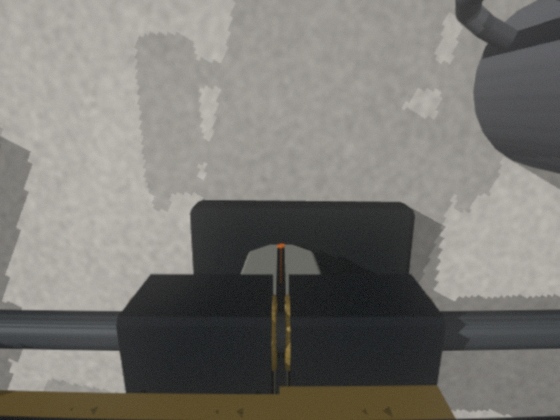

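{"name": "send_rows", "arguments": {
  "series": [
    {"wx":0,"wy":0,"wz":0,"dx":-0.1,"dy":0,"dz":-0.2,"fingers":255},
    {"wx":0,"wy":0,"wz":0,"dx":0,"dy":0,"dz":0,"fingers":255}
  ]
}}

```text
t: 10.48
tool_pos: [0.6258, 0.2303, 0.0033]
orientation: [-3.037, -0.762, -0.01]
force: [-0.6, -0.8, 1.6]
opening: 0.0003
```

```bash
python3 f.py s14
```

```text
10.9833 [0.6259 0.2303 0.0036] [-0.43 -0.02  1.03] [0.47 0.37 0.45]
```

{"name": "send_rows", "arguments": {
  "series": [
    {"wx":0,"wy":0,"wz":0,"dx":0,"dy":0,"dz":-0.15,"fingers":255},
    {"wx":0,"wy":0,"wz":0,"dx":0,"dy":0,"dz":0,"fingers":255}
  ]
}}

```text
t: 11.15
tool_pos: [0.6261, 0.2303, 0.0022]
orientation: [-3.037, -0.762, -0.01]
force: [-0.5, 0.5, 2.5]
opening: 0.0
```

```bash
python3 f.py s15; python3 w.py w15
```

```text
11.65 [0.6261 0.2303 0.0024] [-0.72 -0.38  1.87] [0.39 0.39 0.44]
11.65 [0.6261 0.2303 0.0024] [-3.0368 -0.7624 -0.0106] [-0.28 -0.53  2.33]
toolY ang -61.81237530516297 z [ 0.004   0.0118 -0.9999]
```

View pics/s15.png

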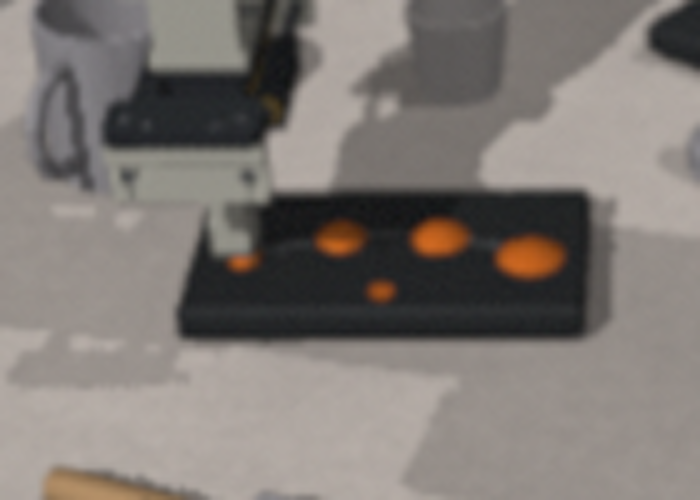

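Contact is confirmed: the upward force was 1.0 N at z 0.0036 and 1.9 N at 0.0024. That is about 0.7 N/mm, so key 1 is down about 3 mm. Key tops correspond to a reported TCP z of about 0.0052. Now I'll swipe to mid 1.

{"name": "send_rows", "arguments": {
  "series": [
    {"wx":0,"wy":0,"wz":0,"dx":-0.35,"dy":-0.38,"dz":0.05,"fingers":255},
    {"wx":0,"wy":0,"wz":0,"dx":-0.35,"dy":-0.38,"dz":0.05,"fingers":255},
    {"wx":0,"wy":0,"wz":0,"dx":-0.35,"dy":-0.38,"dz":0,"fingers":255},
    {"wx":0,"wy":0,"wz":0,"dx":-0.35,"dy":-0.38,"dz":0,"fingers":255},
    {"wx":0,"wy":0,"wz":0,"dx":-0.3,"dy":-0.3,"dz":0,"fingers":255},
    {"wx":0,"wy":0,"wz":0,"dx":0,"dy":0,"dz":0,"fingers":255}
  ]
}}

```text
t: 12.2
tool_pos: [0.6073, 0.2101, 0.0031]
orientation: [-3.037, -0.762, -0.011]
force: [-0.5, -0.4, -0.0]
opening: 0.0004
```

```bash
python3 f.py s16;python3 w.py w16
```

```text
12.7 [0.6084 0.2112 0.0034] [-0.21 -0.11  0.15] [0.58 0.55 0.51]
12.7 [0.6084 0.2112 0.0034] [-3.0364 -0.7634 -0.0127] [-1.14 -0.43  0.05]
toolY ang -61.77298934045927 z [ 0.0053  0.0123 -0.9999]
[263.5 214.6] 1475 [[0.6253 0.2286 0.028 ]]
[280.6 304.2] 16 [[0.5887 0.2    0.028 ]]
[280.  380.7] 218 [[0.5491 0.1791 0.028 ]]
```

View pics/s16.png

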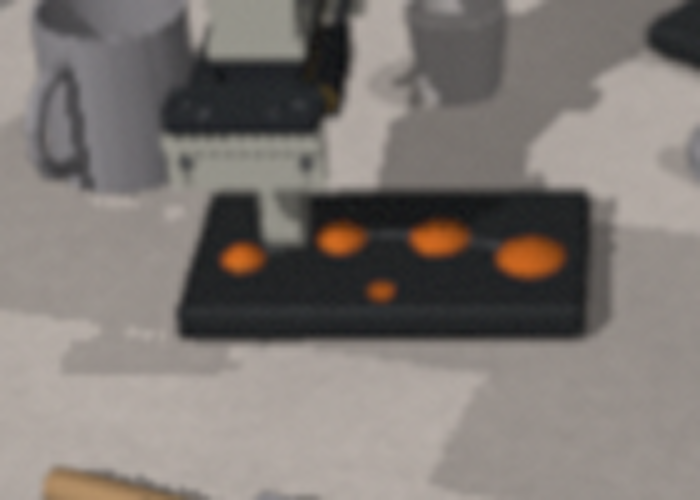

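Mid 1 is reached with no contact force. Key 1 is back up at crop (242,258), and the pad hasn't moved. On to key 2.

{"name": "send_rows", "arguments": {
  "series": [
    {"wx":0,"wy":0,"wz":0,"dx":-0.35,"dy":-0.38,"dz":0,"fingers":255},
    {"wx":0,"wy":0,"wz":0,"dx":-0.35,"dy":-0.38,"dz":0,"fingers":255},
    {"wx":0,"wy":0,"wz":0,"dx":-0.35,"dy":-0.38,"dz":0,"fingers":255},
    {"wx":0,"wy":0,"wz":0,"dx":-0.35,"dy":-0.38,"dz":0,"fingers":255},
    {"wx":0,"wy":0,"wz":0,"dx":-0.35,"dy":-0.38,"dz":-0.05,"fingers":255},
    {"wx":0,"wy":0,"wz":0,"dx":0,"dy":0,"dz":-0.05,"fingers":255},
    {"wx":0,"wy":0,"wz":0,"dx":0,"dy":0,"dz":0,"fingers":255}
  ]
}}

```text
t: 13.33
tool_pos: [0.5895, 0.1903, 0.0032]
orientation: [-3.036, -0.763, -0.016]
force: [-0.0, 1.1, 0.8]
opening: 0.0005
```

```bash
python3 f.py s17;python3 w.py w17
```

```text
13.8333 [0.5897 0.1906 0.0029] [-0.31 -0.75  1.08] [0.51 0.53 0.31]
13.8333 [0.5897 0.1906 0.0029] [-3.0362 -0.764  -0.0149] [ 0.46 -0.38  1.12]
toolY ang -61.749236629988275 z [ 0.0066  0.0127 -0.9999]
[242.6 159.3] 1660 [[0.6248 0.228  0.028 ]]
[280.5 241.6] 165 [[0.5988 0.1949 0.028 ]]
[280.4 362.8] 118 [[0.5406 0.1637 0.028 ]]
```

View pics/s17.png

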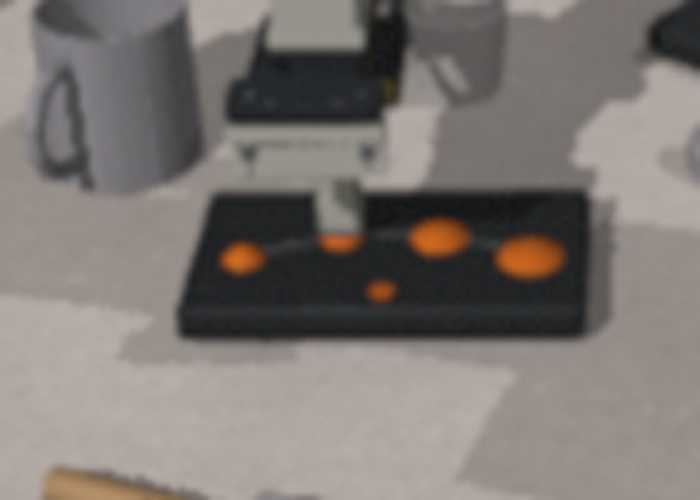

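Force is 1.1 N, so key 2 is down about 1.8 mm. I'll press 1 mm more to be safe, then go on to mid 2.

{"name": "send_rows", "arguments": {
  "series": [
    {"wx":0,"wy":0,"wz":0,"dx":0.05,"dy":0.1,"dz":-0.1,"fingers":255},
    {"wx":0,"wy":0,"wz":0,"dx":0,"dy":0,"dz":-0.05,"fingers":255},
    {"wx":0,"wy":0,"wz":0,"dx":0,"dy":0,"dz":0,"fingers":255}
  ]
}}

```text
t: 14.13
tool_pos: [0.5904, 0.1917, 0.0015]
orientation: [-3.036, -0.764, -0.015]
force: [-0.6, -1.4, 2.4]
opening: 0.0007
```

```bash
python3 f.py s18
```

```text
14.6333 [0.5904 0.1916 0.0016] [-0.88 -0.64  2.14] [0.59 0.3  0.36]
```

{"name": "send_rows", "arguments": {
  "series": [
    {"wx":0,"wy":0,"wz":0,"dx":-0.42,"dy":-0.18,"dz":0.1,"fingers":255},
    {"wx":0,"wy":0,"wz":0,"dx":-0.42,"dy":-0.18,"dz":0.05,"fingers":255},
    {"wx":0,"wy":0,"wz":0,"dx":-0.42,"dy":-0.18,"dz":0.05,"fingers":255},
    {"wx":0,"wy":0,"wz":0,"dx":-0.42,"dy":-0.18,"dz":0,"fingers":255},
    {"wx":0,"wy":0,"wz":0,"dx":-0.42,"dy":-0.18,"dz":0,"fingers":255},
    {"wx":0,"wy":0,"wz":0,"dx":0,"dy":0,"dz":0,"fingers":255}
  ]
}}

```text
t: 15.13
tool_pos: [0.5669, 0.182, 0.0032]
orientation: [-3.036, -0.764, -0.015]
force: [0.3, 0.3, 1.1]
opening: 0.0005
```

```bash
python3 w.py w19
```

```text
15.1333 [0.5669 0.182  0.0032] [-3.0357 -0.7641 -0.0153] [0.27 0.34 1.15]
toolY ang -61.74126392063246 z [ 0.0067  0.0132 -0.9999]
[248.8 104.4] 1825 [[0.6243 0.2278 0.028 ]]
[287.5 207.8] 2127 [[0.5919 0.1913 0.028 ]]
[189.  257.3] 426 [[0.5482 0.221  0.028 ]]
[278.4 380.6] 134 [[0.5075 0.1508 0.028 ]]
```

Key 2 was pressed to 2.1 N, mid 2 is reached, and the pad is unmoved. On to key 3.

{"name": "send_rows", "arguments": {
  "series": [
    {"wx":0,"wy":0,"wz":0,"dx":-0.39,"dy":-0.25,"dz":0,"fingers":255},
    {"wx":0,"wy":0,"wz":0,"dx":-0.39,"dy":-0.25,"dz":0,"fingers":255},
    {"wx":0,"wy":0,"wz":0,"dx":-0.39,"dy":-0.25,"dz":0,"fingers":255},
    {"wx":0,"wy":0,"wz":0,"dx":-0.39,"dy":-0.25,"dz":0,"fingers":255},
    {"wx":0,"wy":0,"wz":0,"dx":-0.39,"dy":-0.25,"dz":-0.05,"fingers":255},
    {"wx":0,"wy":0,"wz":0,"dx":0,"dy":0,"dz":-0.1,"fingers":255},
    {"wx":0,"wy":0,"wz":0,"dx":0,"dy":0,"dz":-0.05,"fingers":255},
    {"wx":0,"wy":0,"wz":0,"dx":0,"dy":0,"dz":0,"fingers":255}
  ]
}}

```text
t: 15.85
tool_pos: [0.5467, 0.1686, 0.0022]
orientation: [-3.035, -0.763, -0.02]
force: [-0.3, 0.9, 2.0]
opening: 0.0005
```

```bash
python3 f.py s20;python3 w.py w20
```

```text
16.35 [0.5466 0.1686 0.0021] [-0.26  0.3   2.09] [0.59 0.4  0.47]
16.35 [0.5466 0.1686 0.0021] [-3.0355 -0.7638 -0.0197] [0.57 0.58 1.65]
toolY ang -61.74914446467753 z [ 0.0094  0.0141 -0.9999]
[242.3  45.7] 2020 [[0.6238 0.2275 0.028 ]]
[282.7 156.3] 2393 [[0.5914 0.191  0.028 ]]
[180.5 209.6] 464 [[0.5478 0.2207 0.028 ]]
[280.8 243.6] 65 [[0.5552 0.1725 0.028 ]]
```

Key 3 is pressed to 2.1 N. On to mid 3.

{"name": "send_rows", "arguments": {
  "series": [
    {"wx":0,"wy":0,"wz":0,"dx":-0.46,"dy":-0.06,"dz":0.05,"fingers":255},
    {"wx":0,"wy":0,"wz":0,"dx":-0.46,"dy":-0.06,"dz":0.05,"fingers":255},
    {"wx":0,"wy":0,"wz":0,"dx":-0.46,"dy":-0.06,"dz":0.05,"fingers":255},
    {"wx":0,"wy":0,"wz":0,"dx":-0.46,"dy":-0.06,"dz":0,"fingers":255},
    {"wx":0,"wy":0,"wz":0,"dx":-0.46,"dy":-0.06,"dz":0,"fingers":255},
    {"wx":0,"wy":0,"wz":0,"dx":0,"dy":0,"dz":0,"fingers":255}
  ]
}}

```text
t: 16.9
tool_pos: [0.5203, 0.1649, 0.0028]
orientation: [-3.036, -0.764, -0.017]
force: [-0.4, 0.1, -0.1]
opening: 0.0002
```

```bash
python3 f.py s21;python3 w.py w21
```

```text
17.4 [0.5219 0.1651 0.0033] [-0.21 -0.32  0.01] [0.31 0.38 0.31]
17.4 [0.5219 0.1651 0.0033] [-3.0359 -0.7635 -0.0193] [-0.16 -0.94 -0.19]
toolY ang -61.76490347298866 z [ 0.0092  0.0137 -0.9999]
[261.8   5.4] 454 [[0.6168 0.2242 0.028 ]]
[302.2 102.9] 2592 [[0.5908 0.1909 0.028 ]]
[196.5 159.3] 527 [[0.5472 0.2207 0.028 ]]
[299.7 212.5] 2845 [[0.5476 0.1683 0.028 ]]
```

View pics/s21.png

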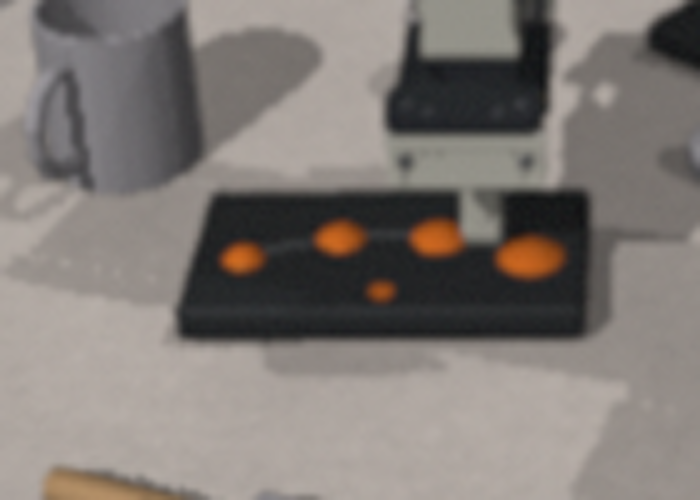

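The tip is at mid 3, between keys 3 (437,238) and 4 (530,257), with no contact. Next is key 4.

{"name": "send_rows", "arguments": {
  "series": [
    {"wx":0,"wy":0,"wz":0,"dx":-0.46,"dy":-0.04,"dz":0,"fingers":255},
    {"wx":0,"wy":0,"wz":0,"dx":-0.46,"dy":-0.04,"dz":0,"fingers":255},
    {"wx":0,"wy":0,"wz":0,"dx":-0.46,"dy":-0.04,"dz":0,"fingers":255},
    {"wx":0,"wy":0,"wz":0,"dx":-0.46,"dy":-0.04,"dz":0,"fingers":255},
    {"wx":0,"wy":0,"wz":0,"dx":-0.46,"dy":-0.04,"dz":-0.05,"fingers":255},
    {"wx":0,"wy":0,"wz":0,"dx":0,"dy":0,"dz":-0.1,"fingers":255},
    {"wx":0,"wy":0,"wz":0,"dx":0,"dy":0,"dz":-0.1,"fingers":255},
    {"wx":0,"wy":0,"wz":0,"dx":0,"dy":0,"dz":0,"fingers":255}
  ]
}}

```text
t: 18.12
tool_pos: [0.4975, 0.1631, 0.0018]
orientation: [-3.036, -0.764, -0.024]
force: [-0.1, 0.3, 1.8]
opening: 0.0004
```

```bash
python3 f.py s22;python3 w.py w22
```

```text
18.6167 [0.4975 0.163  0.0017] [ 0.03 -0.1   2.05] [0.61 0.6  0.44]
18.6167 [0.4975 0.163  0.0017] [-3.0361 -0.7636 -0.0233] [-0.04  0.44  1.64]
toolY ang -61.76050060113157 z [ 0.0118  0.0141 -0.9998]
[326.1  48. ] 2882 [[0.5902 0.1909 0.028 ]]
[215.4 108.3] 586 [[0.5467 0.2206 0.028 ]]
[322.2 165.3] 3191 [[0.547  0.1682 0.028 ]]
[281.5 243.7] 54 [[0.5063 0.1667 0.028 ]]
```

View pics/s22.png

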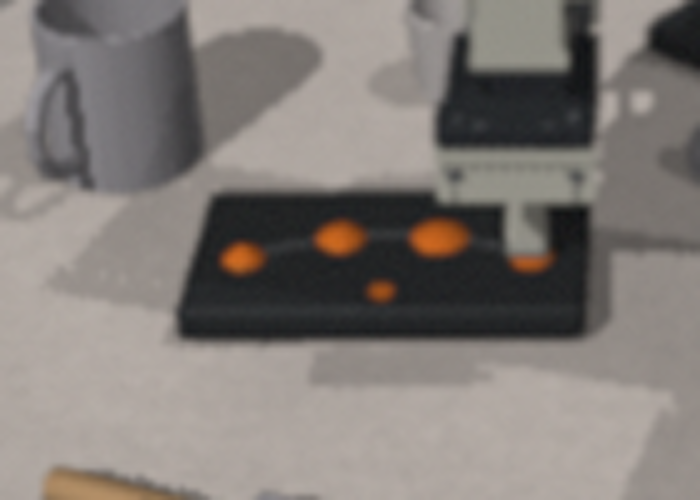

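The tip is on key 4 at (530,260). It holds a steady 2.05 N, about 3 mm down. The other three keys are up and the pad is in place, so I'm handing in.

```bash
python3 -c "
from plant import robot
print(robot.close_job())"
```

```text
the job is handed in; nothing more can be done
None
```

I swiped the shut fingertips over the brew pad's orange keys 1 to 4 in order, staying low along the line between them. I handed the job in at about 18.6 s, still holding the largest key down. No verdict was reported.

- **Key presses:** The averaged upward force was 1.9 N on key 1 and 2.1 N on each of the others. Each key went down about 3 mm, judging by the force and the key springs.
- **Between keys:** At mid 1 and mid 3 the averaged force was back to about zero. I didn't average it at mid 2, where the one reading was 1.1 N.
- **Final hold:** On key 4 the averaged upward force was 2.05 N with the height steady. The last side view shows keys 1 to 3 up.
- **Pad and other things:** The measured key positions changed by about 1 mm or less during the swipe. The other things in view looked undisturbed, but I didn't measure them. I never went near the water pad.

**Checks that disagreed:**
- **Fingertip height:** The visible fingertips end about 20 to 26 mm behind the reported TCP. At the TCP height I first expected to press, there was no contact. I found the key by force instead; its top was at a reported TCP z of about 5 mm.
- **Key positions:** The side camera placed the keys about 6 mm from where the top camera did. I used the top and wrist cameras, which agreed to about 2.5 mm.
- **Force noise:** Single force readings vary by about 0.5 N, so the key and final-hold forces above are averages of ten readings.

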